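# Take a formed pipe saddle out of the die and put it in the drawer

### The job

The pipe saddle just formed sits over the core in the pocket of the open lower die. Lift it up out of the die and set it down, without dropping it, standing on its two feet with the arch up on the green-lined side of the pulled-out drawer. Leave the other loose fittings and tools where they are.

Things in the scene. Friction and masses are not known exactly. Their poses are not given: they have to be found in the camera images.
- saddle: formed pipe saddle: bright metal strip 30 wide (y), 4 thick, bent to an omega: two flat feet with dark bolt marks and a round arch between; 106 long (x), 36 high, arch 56 across. About 0.13 kg. Origin: centre of its underside; z up through the arch. It starts in the die pocket, feet 12 below the die's top face, upper 24 of the arch clear: pinch the arch across its 30 width.
- die: lower die, dark steel, fixed, left or right. Shoe 200 (x) x 150 (y) x 20; on it a block 150 x 80, top 50 above the bench. Pocket 114 (x) x 36 (y), floor 38 above the bench, with a half-round core along y (42 wide, 26 long, top 67 above the bench). Guide pins 18 thick, tops at 84, at (86, 60) and (-86, -60). Origin: centre of its underside.
- drawer: grey bench unit, fixed, its blue upper drawer pulled out. Origin: on the bench under the open drawer's centre; x points into the cabinet. Inside 179 (x) x 292 (y), floor 70 above the bench; a 6 thick divider at y = 0 makes two sides 143 wide. Wall and divider tops at 105, front top 112. Cabinet 320 wide, x 85 to 250, top 130; bar handle at x = -115.
- green_liner: green liner, fixed flat on the floor of one side of the drawer (left or right varies); 155 (x) x 130 (y) x 3. Origin: centre of its underside, axes as the drawer's; its top is 3 above its origin. The saddle belongs on it.
- grey_liner: grey liner of the same size on the other side of the drawer, with the two nuts on it. Origin: centre of its underside.
- nut_a: loose steel hexagon nut, 30 across flats, 16 high, on the grey liner; origin centre of its underside. Leave it.
- nut_b: second nut, as nut_a. Leave it.
- blank: loose flat steel strip 120 x 30 x 5 on the bench beyond the die; origin centre of its underside, x along it. Leave it.
- adapter: loose steel hexagon pipe adapter standing beyond the die, 36 across flats (about 42 over corners), 56 high; origin centre of its underside. Leave it.
- coupling: loose brass coupling, 38 diameter, 40 high, on the bench to the left; origin centre of its underside. Leave it.
- mallet: loose mallet 260 long with wooden handle and dark head on the bench to the right. Leave it.
There are look-alikes about, which are no part of the job. Of the things that look like the saddle, the middle-sized one is meant.

How it is judged:
On the way:
1. the saddle is lifted out of the die, clear above the core, in the fingers (z of saddle in the frame of die above 0.075 m and contact force between saddle and the fingers above 0.1 N and contact force between saddle and die below 0.01 N), for 0.1 s.
At the end, for the whole second after the job is handed in: The saddle rests released and still on the green liner in the drawer: its underside centre within 70 mm (along the drawer) and 55 mm (across) of the liner's centre and less than 6 mm above the liner's top, arch up and level within 0.15 rad (x of saddle in the frame of green_liner between -0.07 and 0.07 m and y of saddle in the frame of green_liner between -0.055 and 0.055 m and z of saddle in the frame of green_liner between -0.002 and 0.009 m and contact force between saddle and green_liner above 0.2 N and angle between saddle's own z axis and vertical below 0.15 rad and linear speed of saddle below 0.02 m/s and angular speed of saddle below 0.2 rad/s); the robot touches nothing.
It fails at once if the saddle is dropped or thrown: it moves faster than 0.7 m/s (a fall of about 25 mm) while not in the fingers (linear speed of saddle above 0.7 m/s and contact force between saddle and the fingers below 0.02 N).
It fails at once if another loose fitting or tool is moved more than 30 mm (distance of any of nut_a, nut_b, blank, adapter, coupling, mallet from where it was at the start of the episode above 0.03 m).
It also fails if it takes over 38 s, if anything falls off the work surface, if the arm or the gripper's body presses on something with over 40 N, if the wrist force passes 120 N, or if a joint passes its speed limit or range.

### The arm

A 6-joint arm with a two-finger parallel gripper is mounted at the origin on the work surface. World frame = base frame: x ahead of the robot, y to its left, z up, the work surface at z = 0. Lengths are in m, angles in rad, forces in N, time in s.
With the tool pointing down it reaches from about 0.3 to 0.825 m from the base axis. Payload 5.4 kg.
Tool frame: the origin (TCP) lies at the very end of the fingers, on their centre line; the grasp point (between the pads) lies 19 mm behind it; z points along the fingers, y is the line along which they close (so a half turn about z gives the same grasp; the last joint's range is limited). The gripper opens to 92 mm and grips with 3 to 60 N. Pads are 20 mm wide; open, the fingers measure 128 mm over their backs; the gripper's body (75 mm by 189 mm) begins 69 mm behind the grasp point.
Start: joints at [1.017, 0.158, 1.597, -0, 1.386, -0.21], TCP at [0.194, 0.541, 0.215] pointing down, gripper open.
Joint ranges: [-2.91, 2.91], [-0.94, 2.29], [0.18, 2.7], [-1.29, 4.43], [0.17, 2.64], [-3, 3]. Speed limits (rad/s): [2.57, 2.57, 3.14, 3.14, 3.14, 3.14].

### API

Orientations are given as a rotation vector (axis times angle).
In Python, from workcell import bot gives the robot as it stands. Calls block until the motion is done:
- bot.goto(position, orientation): joint-space move of the TCP to a pose.
- bot.line_to(position, rot=None, max_speed=0.15): straight line of the TCP; rot=None keeps the orientation; max_speed is the mean speed in m/s.
- bot.set_joints(angles): joint-space move.
- bot.set_gripper(opening, newtons=None): opening from 0.0 (shut) to 1.0 (fully open); newtons is the grip in N (None keeps the last); returns when the fingers have stopped.
- bot.hold(seconds).
- bot.inverse_kinematics(position, orientation): joint angles nearest the present ones, or None.
- bot.read_camera(name): name is "scene" or "top" or "wrist"; returns a dict with "pixels" (384x512x3 uint8, blue, green, red), "fx", "fy", "cx", "cy" (pixels), "R" (3x3) and "t" (3): a world point X has camera coordinates R X + t. Camera axes: x right, y down, z forward; pixel columns grow to the right and rows downward; lengths in m; the calibration is good to about 2 mm. A picture is of the moment at which its call begins. There is no depth.
A pose or a line that the arm cannot do raises bot.MotionError and nothing moves.
- bot.job_done(): hands the job in; it is judged then, once.
Readings, each from a call of its own:
- bot.current_clock(): time.
- bot.current_joints(): joint angles.
- bot.current_joint_vel(): joint speeds.
- bot.current_effort(): joint torques, N m.
- bot.current_ee_pos(): TCP position.
- bot.current_tool_rot(): TCP orientation.
- bot.current_contact_force(): force on the tool from outside, world axes, zero at the start.
- bot.current_ft_torque(): the same for the moment, N m.
- bot.current_opening(): opening from 0.0 (shut) to 1.0 (fully open).
- bot.current_grip_force(): force on a finger pad.
Only numpy, scipy, OpenCV 4.12 (cv2) and the standard library are available. Lean on these libraries where they do the work, as an engineer would, in place of code of your own. Each camera call takes 0.05 s, during which the arm holds its last target. There are 200 camera calls.

## Working session

There is one attempt and no reset: what is moved stays moved. The work goes in short steps, each a Python script; the robot and the scene stay as the last script left them, time stands still between calls to the robot, and variables do not carry over. Pictures are saved under pics/ and viewed, at most 10 in all, crops included, and the job is handed in when it is done.

```bash
ls; mkdir -p pics; python3 - <<'E'
from workcell import bot
import cv2,pickle
for n in("scene","top"):
    c=bot.read_camera(n); cv2.imwrite(f"pics/{n}0.png",c["pixels"]); pickle.dump(c,open(f"{n}0.pkl","wb")); print(n,c["fx"],c["cx"],c["cy"],c["R"],c["t"])
print(bot.current_tool_rot(),bot.current_clock())
E
```

```text
pics
scene 348.07079450950874 260.15956255107835 194.56849492355002 [[ 0.18482747  0.9827521  -0.00609282]
 [ 0.68946902 -0.1340823  -0.71179661]
 [-0.70033655  0.12735875 -0.70235922]] [-0.10235    -0.33565719  1.61879028]
top 355.0682030496581 257.3433962988596 193.8253626760995 [[-0.01206131 -0.99976483 -0.0180227 ]
 [-0.99793754  0.01317184 -0.06282652]
 [ 0.06304913  0.01722776 -0.99786172]] [0.02585333 0.54282584 1.3462416 ]
[-5.37222815e-01 -3.09469997e+00  2.50119318e-03] 0.1
```

View pics/scene0.png

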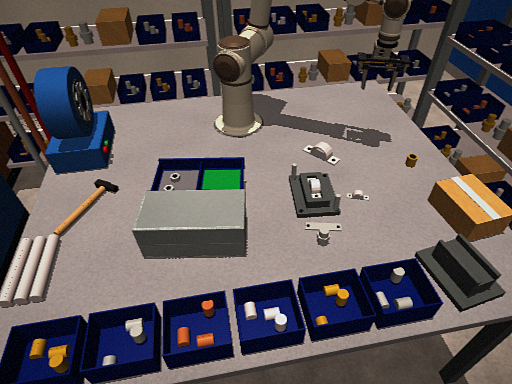

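View pics/top0.png

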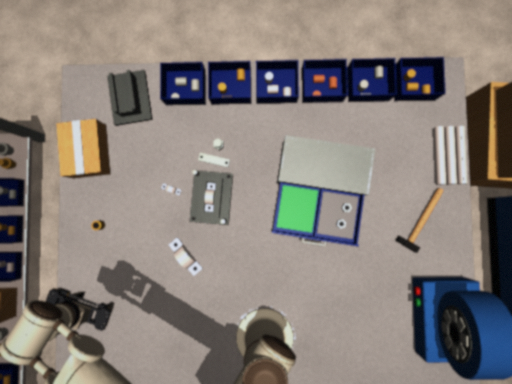

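The scene and top views show the die at top px (211,197), with the saddle in it at about (209,197). The larger saddle is at (185,257), the smaller at (171,188), and the green liner is left of the divider at about (297,209). Next I'll measure these by segmentation.

```bash
cat > h.py <<'E'
import numpy as np,cv2
def ray(c,uv,z):
    """world point on plane z seen at pixel uv"""
    R,t=np.array(c["R"]),np.array(c["t"]); C=-R.T@t
    d=R.T@np.array([(uv[0]-c["cx"])/c["fx"],(uv[1]-c["cy"])/c["fy"],1])
    return C+d*(z-C[2])/d[2]
def proj(c,X):
    p=np.array(c["R"])@np.array(X)+np.array(c["t"]); return np.array([c["fx"]*p[0]/p[2]+c["cx"],c["fy"]*p[1]/p[2]+c["cy"]])
def rect(c,mask,z):
    n,l,s,_=cv2.connectedComponentsWithStats(mask.astype(np.uint8)); k=1+np.argmax(s[1:,4])
    v,u=np.nonzero(l==k); P=np.array([ray(c,(a,b),z)[:2] for a,b in zip(u,v)],np.float32)
    return cv2.minAreaRect(P),P.mean(0)
E
python3 - <<'E'
import pickle; from h import *
c=pickle.load(open("top0.pkl","rb")); im=c["pixels"].astype(int); b,g,r=im[...,0],im[...,1],im[...,2]
print("green",rect(c,(g>r+60)&(g>b+60),.073))
V,U=np.mgrid[:384,:512]; gray=im.max(2)
box=(U>183)&(U<240)&(V>163)&(V<230)
print("die",rect(c,box&(gray<105)&(abs(r-b)<25),.02))
print("sad",rect(c,box&(gray>165)&(abs(U-210)<14)&(abs(V-197)<22),.06))
cr=c["pixels"][130:260,150:390]; cv2.imwrite("pics/c1.png",cv2.resize(cr,None,fx=3.3,fy=3.3,interpolation=cv2.INTER_CUBIC))
E
```

```text
green (((0.4843783974647522, -0.12657827138900757), (0.12593652307987213, 0.15095144510269165), 80.63082885742188), array([ 0.48420003, -0.12658913], dtype=float32))
die (((0.5356693267822266, 0.23090943694114685), (0.08212810009717941, 0.1913432776927948), 80.48023986816406), array([0.560638  , 0.24110389], dtype=float32))
sad (((0.5316876769065857, 0.19869385659694672), (0.032184429466724396, 0.1052822470664978), 84.5534439086914), array([0.532132  , 0.19800232], dtype=float32))
```

View pics/c1.png

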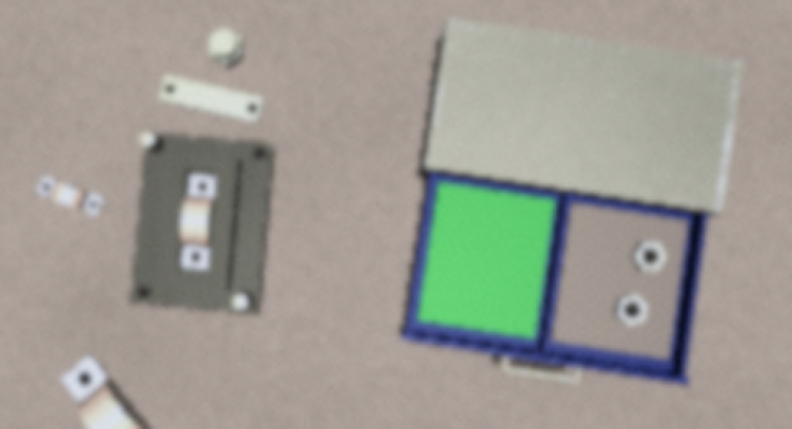

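The crop shows foot marks at crop (202,186) and (196,258), with the saddle's yaw about -5°. The liner's yaw is about -9°. I'll go above the saddle for a closer look.

```bash
cat >> h.py <<'E'
from scipy.spatial.transform import Rotation as Ro
def down(yaw): return (Ro.from_euler('z',yaw)*Ro.from_matrix(np.diag([-1.,1,-1]))).as_rotvec()
E
python3 - <<'E'
import pickle; from h import *
from workcell import bot
c=pickle.load(open("top0.pkl","rb"))
a=ray(c,(211.2,186.4),.042);b=ray(c,(209.4,208.2),.042);d=a-b
m=(a+b)/2; yaw=np.arctan2(d[1],d[0]); print(m,yaw,np.linalg.norm(d))
print(bot.inverse_kinematics([m[0],m[1],.06],down(yaw)),bot.inverse_kinematics([.484,-.1266,.1],down(-.15)))
bot.goto([m[0],m[1],.2],down(yaw)); print(bot.current_clock())
w=bot.read_camera("wrist"); pickle.dump(w,open("w1.pkl","wb")); cv2.imwrite("pics/w1.png",w["pixels"])
E
```

```text
[0.53082249 0.19642865 0.042     ] -0.08625331863688436 0.08267797683671398
[ 1.40965780e-01  3.05282363e-01  1.74953437e+00 -4.44089210e-16
  1.08677592e+00 -1.34357723e+00] [-4.97858189e-01  8.82396294e-02  1.91334287e+00 -4.44089210e-16
  1.14001016e+00 -1.91865452e+00]
1.8583
```

View pics/w1.png

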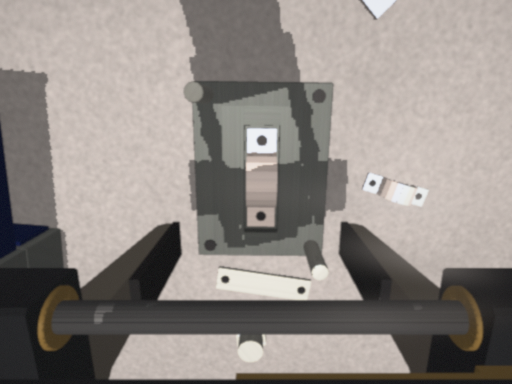

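The wrist view shows the saddle's foot marks at (262,140.5) and (260.5,216), and the arch between them at columns 246–278.

```bash
python3 - <<'E'
import pickle; from h import *
from workcell import bot
w=pickle.load(open("w1.pkl","rb"))
b=ray(w,(262,140.5),.042);a=ray(w,(260.5,216),.042);d=a-b
m=(a+b)/2; yaw=np.arctan2(d[1],d[0]); print(m,yaw,np.linalg.norm(d), ray(w,(246,180),.07),ray(w,(278,180),.07))
bot.goto([m[0],m[1],.13],down(yaw)); 
bot.set_gripper(.75)
bot.line_to([m[0],m[1],.0545],max_speed=.08)
print(bot.current_contact_force(),bot.current_ee_pos())
bot.set_gripper(0,25); print(bot.current_opening()*92,bot.current_grip_force(),bot.current_contact_force())
bot.line_to([m[0],m[1],.085],max_speed=.04)
print(bot.current_opening()*92,bot.current_grip_force(),bot.current_contact_force(),bot.current_clock())
c=bot.read_camera("wrist"); cv2.imwrite("pics/w2.png",c["pixels"])
E
```

```text
[0.53192202 0.19834081 0.042     ] -0.10305284358374803 0.08207158187217468 [0.52491579 0.1839408  0.07      ] [0.52755434 0.2149344  0.07      ]
[-0.48501081  0.07668962 -0.58898599] [0.53251864 0.1984237  0.05517456]
29.6467502450246 24.99727075594052 [0.01520705 0.61127073 1.23071338]
29.299906128121677 24.995400755309163 [-0.44684483 -0.13067813 -1.22329713] 5.5
```

View pics/w2.png

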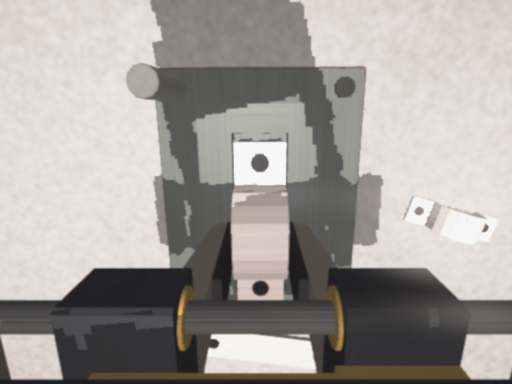

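The saddle is held: the grip reads 25 N and the load 1.2 N. In the wrist view the feet marks are at (260,162) and (260,288). Next I'll lift it, carry it over and lower it, then check before release.

```bash
python3 - <<'E'
import pickle; from h import *
from workcell import bot
p=bot.current_ee_pos()
c=bot.read_camera("wrist"); a=ray(c,(260,162),.072);b=ray(c,(260,288),.072); print("marks",np.linalg.norm(a-b),(a+b)/2-p)
bot.line_to([p[0],p[1],.21],max_speed=.1)
L=[.484,-.1266]; r=down(-.15)
bot.goto([*L,.21],r); bot.hold(.2)
print(bot.current_grip_force(),bot.current_contact_force(),bot.current_clock())
bot.line_to([*L,.105],max_speed=.08); bot.hold(.2)
f0=np.array(bot.current_contact_force()); z=.105; print(f0)
c=bot.read_camera("wrist"); cv2.imwrite("pics/w3.png",c["pixels"])
while z>.086:
    z-=.0015; bot.line_to([*L,z],max_speed=.03); f=np.array(bot.current_contact_force())
    if f[2]-f0[2]>1.5: break
print(z,f,bot.current_ee_pos(),bot.current_clock())
c=bot.read_camera("top"); cv2.imwrite("pics/t3.png",c["pixels"])
E
```

```text
marks 0.08278937910328218 [-0.00050708 -0.00018214 -0.01262488]
24.995448643985654 [-0.32193126 -0.06028587 -0.87980661] 8.4417
[ 0.04708077  0.52474943 -1.75574306]
0.08849999999999998 [-2.69610905  0.40145023  6.61505812] [ 0.48419626 -0.12669723  0.08946759] 12.9083
```

View pics/w3.png

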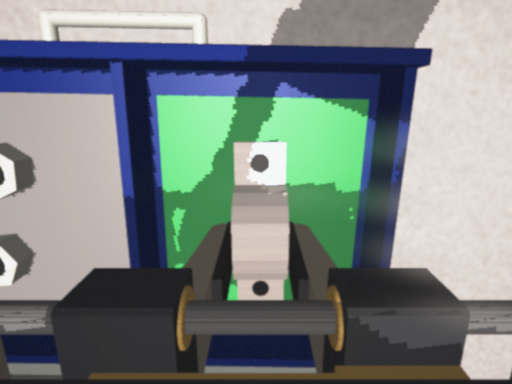

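The wrist view shows the saddle centred over the green liner, with foot marks at (260,162) and (260,288). Contact came at TCP z 0.0895, where I expected it. Now I'll release and retreat.

```bash
python3 - <<'E'
import pickle; from h import *
from workcell import bot
p=bot.current_ee_pos()
bot.set_gripper(.6); bot.line_to([p[0],p[1],.22],max_speed=.1); bot.hold(.3)
print(bot.current_contact_force(),bot.current_clock())
c=bot.read_camera("wrist"); pickle.dump(c,open("w4.pkl","wb")); cv2.imwrite("pics/w4.png",c["pixels"])
E
```

```text
[0.18076135 0.65649003 0.03797617] 15.275
```

View pics/w4.png

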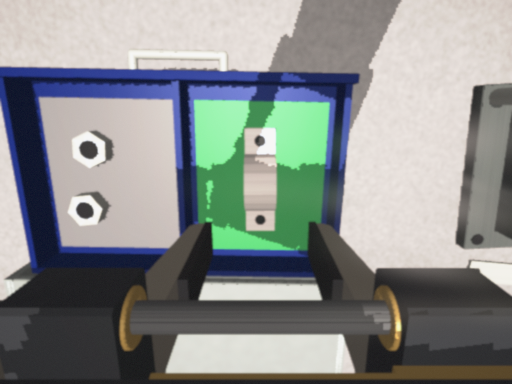

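The saddle stands on both feet in the middle of the green liner, with marks at (260,141) and (260,219). The nuts are undisturbed.

```bash
python3 -c "
from workcell import bot
print(bot.job_done())"
```

```text
the job is handed in; nothing more can be done
None
```

I lifted the saddle out of the die, set it down arch up near the centre of the green liner, released it, and handed the job in at about 15 s of the 38 s allowed; the hand-in call returned no verdict.

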